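# Fit the shaker's locked lid pair, then take off the cap alone

### The arm

A 7-joint arm with a two-finger parallel gripper is mounted at the origin on the work surface; the furniture and walls round the work are solid. World frame = base frame: x ahead of the robot, y to its left, z up, the work surface at z = 0. Lengths are in m, angles in rad, forces in N, time in s.
With the tool pointing down it reaches from about 0.4 to 0.9 m from the base axis. Payload 5.5 kg.
Tool frame: the origin (TCP) lies at the very end of the fingers, on their centre line; the grasp point (between the pads) lies 19 mm behind it (env.grip_point_offset is the distance from the TCP to the grasp point, in m); z points along the fingers, y is the line along which they close (so a half turn about z gives the same grasp; the last joint's range is limited). The gripper opens to 92 mm and grips with 3 to 60 N. Pads are 19 mm wide; open, the fingers measure 130 mm over their backs; the gripper's body (75 mm by 190 mm) begins 47 mm behind the grasp point.
Start: joints at [-0.935, 0.501, -0.427, 1.55, 0.221, 1.138, -0.21], TCP at [0.237, 0.605, 0.227] pointing down, gripper open.
Joint ranges: [-2.88, 2.88], [-0.31, 2.03], [-1.54, 1.56], [0.2, 2.42], [-1.41, 4.55], [0.19, 2.02], [-2.57, 2.57]. Speed limits (rad/s): [2.57, 2.57, 3.14, 3.14, 3.14, 3.14, 3.14].

### API

Orientations are given as a 3x3 rotation matrix whose columns are the frame's x, y, z axes.
In Python, from plant import sense, viewer, workorder, env gives the robot as it stands. The module is installed in compiled form; this text tells all that it offers.
- The arm moves only by the tool jog_arm, never from a script. Its argument "increments" is a list of rows, each a list of 7 numbers: the turn, a rotation vector about the tool's x, y, z as a fraction of full scale, then the shift along the tool's x, y, z as a fraction of full scale, then the opening, from -1 (shut) to 1 (fully open). In form: [[wx, wy, wz, dx, dy, dz, hand], ...]. A call has 1 to 5 rows; each row shifts and turns the commanded pose from where the row before left it, along the tool's axes as they then stand; what a row does not reach is not made up. Full scale, the value 1, is 25 mm for a shift and 0.12 rad for a turn. A row lasts 1/12 s, in which the tool goes at most 41.7 mm and 7.16 degrees, less where a joint would pass 70% of its speed; a pose out of reach is approached as far as the arm can. A call with a number of a shift or a turn outside -1 to 1 is refused whole. A call with a gripper value outside its range is refused whole. The fingers move at their own pace and stop on an object; "force" is the grip in N (left out, the last holds). Time passes only in rows, so rows that do not move let the fingers close. It gives the time, the measured TCP pose, the force, the opening and the grip force at its end, in the units of the state.
- sense(): the state, without advancing time (a new reading comes with each control period).
- viewer.snapshot(name): name is "side" or "top"; returns the picture (384x512x3 uint8, red, green, blue); there is no depth.
- viewer.calibration(name): a dict with "intrinsics" (3x3 intrinsics, pixels), "k1" (the pictures are not rectified: a ray, as slopes to the right and down, at radius r is drawn at 1 + k1 r^2 times it, then the intrinsics apply), "eye" and "rotation" of the camera in the world. Camera axes: x right, y down, z forward; pixel columns grow to the right and rows downward; lengths in m; the calibration is good to about 2 mm. A picture is of the moment at which its call begins. calibration takes no time and is no camera call.
- workorder.sign_off(): hands the job in; it is judged then, once.
The state is a dict: "clock": time; "q": joint angles; "joint_velocities": joint speeds; "tau": joint torques, N m; "ee_pos": TCP position; "ee_rot": TCP orientation; "contact_force": force on the tool from outside, world axes, zero at the start; "moment": the same for the moment, N m; "width": opening from 0.0 (shut) to 1.0 (fully open); "gripper_force": force on a finger pad.
Only numpy, scipy, OpenCV 4.12 (cv2) and the standard library are available. Lean on these libraries where they do the work, as an engineer would, in place of code of your own. Each camera call takes 0.05 s, during which the arm holds its last target. There are 200 camera calls.

### The job

Get the cheese shaker ready to serve: its dark wooden cap, with the steel sieve locked underneath, stands on the white plate. Pick the pair up by the cap's wooden grip bar, gently fit the sieve down into the square mouth of the blue jar, turn the cap an eighth of a turn anticlockwise (seen from above) until it unlocks, and lift the cap off alone, so that the sieve stays fully seated in the jar; your fingers must not touch the sieve, which touches food. Finish while holding the cap still and right way up in the air, at least 10 cm above the sieve, because it goes straight back on after serving; the jar and the glasses and pepper mill stay standing where they are.

Things in the scene. Friction and masses are not known exactly. Their poses are not given: they have to be found in the camera images.
- cap: Dark wooden cap, 72 mm square with rounded corners, 13 mm thick, with a round drum (46 mm across) up to 27 mm and a grip bar on top. Origin: centre of the underside; z up, x along the bar. Locked to the sieve at the start, its sides parallel to the sieve's; resting on the sieve its origin is 16 mm above the sieve's (14 mm when the sieve hangs from it). About 0.12 kg.
- cap_grip (a point): Centre of the cap's grip bar, 39.5 mm above the cap's underside. The bar is 44 mm long (along the cap's x), 15 mm thick (along y) and spans 27 to 52.5 mm above the underside: pinch it across its thickness.
- cap_lock (a point): The lock inside the cap's drum, 13 mm above the cap's underside: a slotted plate from which the sieve's T-handle hangs when the cap is lifted. Turn the cap anticlockwise seen from above relative to the sieve by 34 to 50 degrees (45 is ideal, a stop blocks it near 50; it turns freely) and the cap lifts straight off, standing cornerwise to the sieve.
- sieve: Steel sieve insert under the cap. Origin: centre of the plug's underside; z up. Plug 54 mm square (sides along x, y), 12 mm deep, lowest 6 mm tapered to 48 mm; flange 66 mm square at 12 to 16 mm; round holed boss (50 mm across) to 22 mm; T-handle with its bar (30 x 10 mm, along x) at 31 to 37 mm. About 1.5 mm sideways play in the cap. Starts plug down on the plate. 0.14 kg.
- jar: Square jar with rounded corners, blue glazed, white rim and inside, 78 mm wide, 95 mm high, loose, about 0.65 kg, standing on the table on either side. Origin: centre of the underside; z up; sides along x and y. The sieve fits in any of four quarter turns; only gravity holds it, and the square mouth keeps it from turning.
- jar_mouth (a point): Centre of the jar's square open mouth at rim height, 95 mm above the jar's origin. The mouth is 58 x 58 mm (2 mm clearance a side round the sieve's plug). Fully seated, the sieve's flange rests on the rim and its origin is 83 mm above the jar's origin.
- plate: White porcelain plate, 263 mm across, 28 mm high, on which the lid pair stands; its flat inside is 8 mm above the table. Origin: centre of the underside. Plate and jar may swap sides.
- pepper_mill: Dark turned wooden pepper mill, 57 mm across, 191 mm tall, standing; origin centre of the underside. Leave it alone.
- tumbler: Clear stemless water glass, 73 mm across, 88 mm tall, standing at the left; origin centre of the underside. Leave it alone.
- wine_glass: Clear wine glass, 82 mm across, 208 mm tall, standing; origin centre of the underside. Leave it alone.
Not all that is in view belongs to the job. What is shaped like the cap but purple is not meant.

How it is judged:
On the way, in this order (a step that is already met when the one before it is completed fails the run):
1. The sieve is fully seated in the jar's mouth with the cap, still locked to it and held in the fingers, on top (z of sieve in the frame of jar between 0.08 and 0.086 m and horizontal distance between sieve and jar below 0.005 m and angle between each of sieve, jar's own z axis and vertical below 0.06 rad and z of cap in the frame of sieve below 0.022 m and angle between the x axis of cap and the x axis of sieve, either way round below 0.25 rad and contact force between the fingers and cap above 0.5 N), for 0.15 s.
2. The cap is turned to its unlocked position (34 degrees or more) while the sieve stays seated (z of sieve in the frame of jar between 0.08 and 0.086 m and horizontal distance between sieve and jar below 0.005 m and angle between each of sieve, jar's own z axis and vertical below 0.06 rad and z of cap in the frame of sieve below 0.024 m and angle between the x axis of cap and the x axis of sieve, either way round above 0.58 rad), for 0.1 s.
At the end, for the whole second after the job is handed in: The sieve sits fully in the upright jar (within 3 mm of full depth, 5 mm of centre, 0.06 rad of level); the fingers alone hold the cap, still, within 0.35 rad of upright, its underside 100 mm or more above the sieve's underside; the jar moved under 4 cm; mill and glasses stand within 3 cm (z of sieve in the frame of jar between 0.08 and 0.086 m and horizontal distance between sieve and jar below 0.005 m and angle between each of sieve, jar's own z axis and vertical below 0.06 rad and contact force between the fingers and cap above 0.5 N and z of cap in the frame of sieve above 0.1 m and angle between cap's own z axis and vertical below 0.35 rad and linear speed of cap below 0.03 m/s and contact force between each of cap, the fingers and sieve below 0.05 N and contact force between cap and jar below 0.05 N and linear speed of each of sieve, jar below 0.02 m/s and distance of jar from where it was at the start of the episode below 0.04 m and distance of each of pepper_mill, tumbler, wine_glass from where it was at the start of the episode below 0.03 m and angle between each of pepper_mill, tumbler, wine_glass's own z axis and vertical below 0.1 rad); the arm keeps its last pose, push and grip.
It fails at once if The cap is parted from the sieve (origins over 50 mm apart) while the sieve is not seated in the jar, or the sieve is lifted over 6 mm from its seat with the unlocked cap ((distance between cap and sieve above 0.05 m and (z of sieve in the frame of jar above 0.091 m or z of sieve in the frame of jar below 0.075 m or horizontal distance between sieve and jar above 0.008 m)) or (angle between the x axis of cap and the x axis of sieve, either way round above 0.58 rad and z of sieve in the frame of jar above 0.089 m)).
It fails at once if The fingers touch the sieve (contact force between the fingers and sieve above 0.5 N).
It fails at once if The sieve is forced into the jar with more than 40 N (contact force between sieve and jar above 40 N).
It fails at once if The jar is tipped (0.2 rad) or pushed more than 4 cm (angle between jar's own z axis and vertical above 0.2 rad or distance of jar from where it was at the start of the episode above 0.04 m).
It fails at once if The pepper mill, tumbler or wine glass is knocked over or shifted more than 3 cm (distance of any of pepper_mill, tumbler, wine_glass from where it was at the start of the episode above 0.03 m or angle between any of pepper_mill, tumbler, wine_glass's own z axis and vertical above 0.3 rad).
It also fails if it takes over 48 s, if anything falls off the work surface, if the arm or the gripper's body presses on something with over 40 N, if the wrist force passes 120 N, or if a joint passes its speed limit or range.

## Working session

There is one attempt and no reset: what is moved stays moved. The work goes in short steps, Python scripts to look and compute and a tool call to move; the robot and the scene stay as the last step left them, time stands still between calls to the robot, and variables do not carry over. Pictures are saved under pics/ and viewed, at most 10 in all, crops included, and the job is handed in when it is done.

Besides the shell and the picture viewer there is one more tool, called after "Call:" in YAML: its name, and indented under it one key for each argument. jog_arm: Moves the arm, as the interface text tells. Its arguments: {"type":"object","properties":{"increments":{"type":"array"},"force":{"type":"number"}},"required":["increments"]}

```bash
mkdir -p pics; python3 - <<'E'
from plant import sense, viewer, workorder, env
import cv2
for n in("side","top"):
    im=viewer.snapshot(n); cv2.imwrite(f"pics/{n}0.png",im[:,:,::-1]); c=viewer.calibration(n); print(n,c)
s=sense(); print(s["clock"],s["ee_pos"],s["ee_rot"],s["width"],s["contact_force"],env.grip_point_offset)
E
```

```text
side {'intrinsics': array([[350.02672028,   0.        , 249.11532215],
       [  0.        , 350.02672028, 186.63173259],
       [  0.        ,   0.        ,   1.        ]]), 'k1': -0.10736307025956396, 'eye': array([ 0.28025236, -0.72585322,  0.83453571]), 'rotation': array([[ 0.91062497, -0.27955897,  0.30431717],
       [-0.4127085 , -0.57814884,  0.70385766],
       [-0.0208291 , -0.76654465, -0.64185314]])}
top {'intrinsics': array([[442.74801447,   0.        , 255.18536742],
       [  0.        , 442.74801447, 198.49291127],
       [  0.        ,   0.        ,   1.        ]]), 'k1': -0.08419917596019441, 'eye': array([0.52005729, 0.08228116, 1.41475053]), 'rotation': array([[-0.02181246, -0.9961398 ,  0.0850277 ],
       [-0.99975079,  0.02213731,  0.00287947],
       [-0.00475064, -0.08494371, -0.99637443]])}
0.1 [0.23658052 0.60474939 0.22579712] [[-9.31324754e-01  3.64189192e-01 -6.60138156e-04]
 [ 3.64189789e-01  9.31323346e-01 -1.61940508e-03]
 [ 2.50322504e-05 -1.74860761e-03 -9.99998471e-01]] 0.9990086948516218 [-0.59342268 -0.64149009  0.26197973] 0.0188
```

View pics/side0.png

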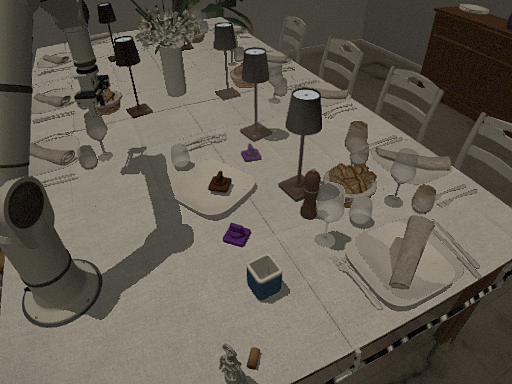

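View pics/top0.png

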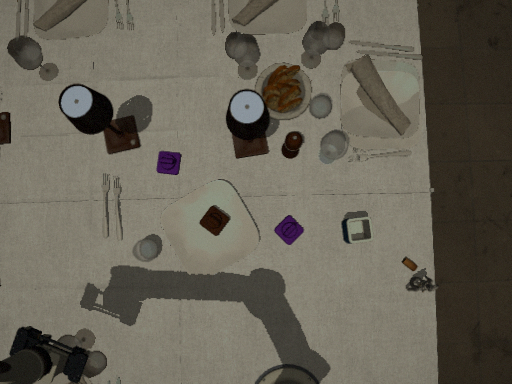

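Side view: the dark cap is on the white plate at (219,183) and the blue jar at (264,277). Top view: cap (215,220), jar mouth (357,228). Cap candidates in the top view are dark brown (215,220), purple (169,162) and purple (289,229). The brown one on the plate fits the description. Next I'll confirm it in an enlarged crop.

```bash
cat > h.py <<'E'
import numpy as np, cv2
from plant import sense, viewer, workorder, env
def ray(n,uv):
    c=viewer.calibration(n);K=c["intrinsics"]
    p=cv2.undistortPoints(np.array(uv,float).reshape(-1,1,2),K,np.array([c["k1"],0,0,0.])).reshape(-1,2)
    d=np.c_[p,np.ones(len(p))]@c["rotation"].T
    return c["eye"],d
def onz(n,uv,z):
    e,d=ray(n,uv); return e+d*((z-e[2])/d[:,2])[:,None]
def proj(n,P):
    c=viewer.calibration(n);R=c["rotation"];rv=cv2.Rodrigues(R.T)[0]
    return cv2.projectPoints(np.array(P,float).reshape(-1,3),rv,-R.T@c["eye"],c["intrinsics"],np.array([c["k1"],0,0,0.]))[0].reshape(-1,2)
E
python3 - <<'E'
import cv2,numpy as np
t=cv2.imread("pics/top0.png");s=cv2.imread("pics/side0.png")
def cr(i,u,v,w=25): return cv2.resize(np.clip(i[v-w:v+w,u-w:u+w]*1.8,0,255).astype('uint8'),(300,300),interpolation=cv2.INTER_CUBIC)
cv2.imwrite("pics/crop.png",np.vstack([np.hstack([cr(t,215,220),cr(t,357,228)]),np.hstack([cr(s,219,183),cr(s,264,277,)])]))
E
```

```text
(no output)
```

View pics/crop.png

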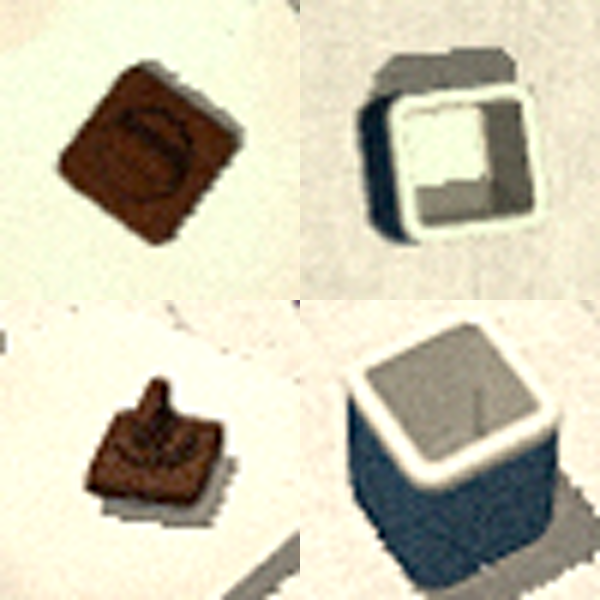

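The crop confirms it: the brown wooden cap has a round drum, and its bar runs roughly from upper-left to lower-right in the top view. The jar's white rim is clear at about (357,228). Now I'll measure both.

```bash
python3 - <<'E'
from h import *
t=cv2.imread("pics/top0.png");s=cv2.imread("pics/side0.png")
def comp(m,u,v):
    n,l,st,c=cv2.connectedComponentsWithStats(m.astype('uint8'))
    ys,xs=np.where(l==0); k=[l[y,x] for y in range(v-12,v+13) for x in range(u-12,u+13) if l[y,x]]
    return (l==np.bincount(k).argmax()).astype('uint8')
def rect(n,m,z):
    c=max(cv2.findContours(m,cv2.RETR_EXTERNAL,cv2.CHAIN_APPROX_NONE)[0],key=cv2.contourArea)
    P=onz(n,c.reshape(-1,2),z); r=cv2.minAreaRect((P[:,:2]*1000).astype(np.float32)); return r,c.reshape(-1,2)
# cap: dark reddish
for n,im,u,v in(("top",t,215,220),("side",s,219,183)):
    i=im.astype(int); m=(i[...,2]<90)&(i[...,2]>i[...,0]*1.7)
    m=comp(m,u,v); r,c=rect(n,m,0.037); print(n,"cap",r,m.sum(),c.min(0),c.max(0))
print(s[155:190,219][::4].tolist())
for n,im,u,v in(("top",t,357,228),("side",s,264,268)):
    i=im.astype(int); print(n,[i[v,x].tolist() for x in range(u-24,u+25,2)])
    g=i.min(2)
    for th in(130,140,150,160):
        try:
            m=comp(g>th,u,v); r,c=rect(n,m,0.095); print(n,th,"jar",r,m.sum())
        except Exception as e: print(e)
E
```

```text
top cap ((572.3740234375, 216.30447387695312), (69.51048278808594, 70.19113159179688), 52.17060470581055) 499 [200 206] [228 235]
side cap ((579.2378540039062, 223.07444763183594), (112.43020629882812, 70.04125213623047), 52.442447662353516) 277 [209 171] [230 191]
[[119, 131, 137], [125, 137, 143], [132, 146, 155], [129, 147, 156], [33, 42, 54], [20, 28, 48], [18, 14, 29], [14, 25, 39], [15, 28, 48]]
top [[115, 131, 134], [112, 129, 134], [117, 128, 134], [114, 130, 133], [102, 115, 118], [18, 14, 5], [27, 16, 9], [64, 79, 79], [120, 141, 136], [121, 140, 135], [123, 143, 138], [126, 146, 140], [121, 143, 137], [124, 142, 138], [123, 140, 137], [59, 71, 74], [46, 54, 53], [44, 52, 55], [52, 62, 63], [120, 139, 134], [114, 130, 133], [119, 134, 136], [113, 125, 131], [109, 124, 130], [115, 130, 134]]
attempt to get argmax of an empty sequence
attempt to get argmax of an empty sequence
attempt to get argmax of an empty sequence
attempt to get argmax of an empty sequence
side [[130, 140, 148], [119, 130, 138], [128, 139, 148], [109, 117, 122], [106, 120, 129], [139, 157, 165], [91, 103, 109], [69, 77, 83], [72, 84, 86], [74, 85, 91], [69, 81, 84], [79, 90, 91], [70, 79, 87], [72, 81, 86], [62, 72, 76], [77, 89, 93], [75, 84, 88], [74, 83, 89], [76, 85, 90], [102, 119, 125], [134, 150, 161], [124, 136, 143], [125, 137, 144], [121, 133, 139], [121, 135, 141]]
side 130 jar ((531.819091796875, -224.79681396484375), (71.96696472167969, 71.19772338867188), 5.309890270233154) 108
side 140 jar ((530.6797485351562, -258.0347900390625), (0.0, 0.0), 0.0) 1
attempt to get argmax of an empty sequence
attempt to get argmax of an empty sequence
```

```bash
python3 - <<'E'
from h import *
t=cv2.imread("pics/top0.png");s=cv2.imread("pics/side0.png")
def rr(n,m,u,v,z):
    w=np.zeros_like(m);w[v-25:v+25,u-25:u+25]=1
    n_,l,st,_=cv2.connectedComponentsWithStats((m*w).astype('uint8'))
    k=1+st[1:,4].argmax(); c=max(cv2.findContours((l==k).astype('uint8'),cv2.RETR_EXTERNAL,cv2.CHAIN_APPROX_NONE)[0],key=cv2.contourArea).reshape(-1,2)
    P=onz(n,c,z)[:,:2]*1000; print(n,st[k],cv2.minAreaRect(P.astype(np.float32)))
i=cv2.GaussianBlur(t,(3,3),0).astype(int)
for th in(1,2,3): rr("top",((i[...,1]-i[...,2])>th)&(i[...,1]>100),357,228,.095)
# mouth hole in the side view (grey inside), rim as border
i=s.astype(int)
for a in(105,115,125): rr("side",(i[...,1]<a)&(i[...,1]>62),264,268,.095)
# side rim: hull
for a in(125,128,131,134): rr("side",i.min(2)>a,264,268,.095)
E
```

```text
top [347 217  26  26 267] ((533.5072631835938, -224.11087036132812), (71.61903381347656, 72.50120544433594), 6.109026908874512)
top [347 219  15  24 182] ((531.4476928710938, -208.53094482421875), (69.72093200683594, 40.60884094238281), 5.5490875244140625)
top [348 222  14  20 134] ((527.3826293945312, -209.10809326171875), (55.644866943359375, 37.60566329956055), 3.113487958908081)
side [250 256  29  23 385] ((531.6336059570312, -225.39212036132812), (56.95217514038086, 57.03140640258789), 5.448850631713867)
side [250 256  29  23 404] ((531.6553955078125, -225.32286071777344), (58.05463409423828, 57.518043518066406), 5.823024749755859)
side [250 255  29  24 415] ((531.7147216796875, -225.86383056640625), (60.07029724121094, 57.979652404785156), 6.762348175048828)
side [239 243  46  39 527] ((549.254150390625, -195.18438720703125), (112.36056518554688, 126.94147491455078), 5.309889793395996)
side [246 250  35  32 146] ((537.6956787109375, -221.59263610839844), (84.45513916015625, 76.49091339111328), 5.309890270233154)
side [247 262  34  20  61] ((532.1556396484375, -227.68154907226562), (71.57884979248047, 68.38551330566406), 2.3151614665985107)
side [268 254   7   8  11] ((563.1843872070312, -206.99293518066406), (4.253988265991211, 27.99579429626465), 11.766974449157715)
```

Call:
jog_arm:
  increments:
    - [0,0,1,0,0,0,1]
    - [0,0,1,0,0,0,1]
    - [0,0,1,0,0,0,1]
    - [0,0,1,0,0,0,1]
    - [0,0,1,0,0,0,1]

```text
clock: 0.52
ee_pos: [0.2366, 0.6049, 0.2261]
ee_rot: [[-0.558, 0.83, -0.0], [0.83, 0.558, -0.001], [-0.001, -0.001, -1.0]]
contact_force: [1.7, -0.1, 0.4]
width: 1.0
gripper_force: 0.0
```

Call:
jog_arm:
  increments:
    - [0,0,1,0,0,0,1]
    - [0,0,1,0,0,0,1]
    - [0,0,1,0,0,0,1]
    - [0,0,1,0,0,0,1]
    - [0,0,1,0,0,0,1]

```text
clock: 0.93
ee_pos: [0.2365, 0.605, 0.2261]
ee_rot: [[0.008, 1.0, -0.0], [1.0, -0.008, -0.001], [-0.001, -0.0, -1.0]]
contact_force: [0.3, -0.4, -0.4]
width: 1.0
gripper_force: 0.0
```

Call:
jog_arm:
  increments:
    - [0,0,1,0,0,0,1]
    - [0,0,1,0,0,0,1]
    - [0,0,1,0,0,0,1]
    - [0,0,1,0,0,0,1]
    - [0,0,1,0,0,0,1]

```text
clock: 1.35
ee_pos: [0.2365, 0.605, 0.2261]
ee_rot: [[0.571, 0.821, -0.0], [0.821, -0.571, -0.001], [-0.001, 0.0, -1.0]]
contact_force: [0.2, 0.2, -0.1]
width: 1.0
gripper_force: 0.0
```

```bash
cat >> h.py <<'E'
def togo(xyz,yaw):
    "remaining tool-axis shift (rows of 25 mm) and wz (rows of .12) to TCP xyz, tool x at yaw deg, z down"
    s=sense();p=np.array(s["ee_pos"]);R=np.array(s["ee_rot"]);a=np.deg2rad(yaw)
    G=np.array([[np.cos(a),np.sin(a),0],[np.sin(a),-np.cos(a),0],[0,0,-1]])
    w=cv2.Rodrigues(R.T@G)[0].ravel()/.12
    print("t",s["clock"],"pos",p.round(4),"yaw",np.rad2deg(np.arctan2(R[1,0],R[0,0])).round(2),"tilt",R[:2,2].round(4))
    print("turn",w.round(3),"shift",(R.T@(np.array(xyz)-p)/.025).round(3),"after turn",(G.T@(np.array(xyz)-p)/.025).round(3),"w",round(s["width"],4),"F",np.round(s["contact_force"],2),"g",s["gripper_force"],"q",np.round(s["q"],2))
E
python3 - <<'E'
from h import *
togo([.5724,.2163,.15],52.2)
print(onz("top",[[215,220],[333,146],[292,145],[147,247]],.1))
E
```

```text
t 1.35 pos [0.2365 0.605  0.2261] yaw 55.17 tilt [-0.0005 -0.001 ]
turn [0.002 0.009 0.433] shift [-5.086 19.908  3.054] after turn [-4.05  20.146  3.044] w 1.0002 F [ 0.19  0.18 -0.08] g 0.0 q [-1.2   0.47 -0.06  1.56  0.03  1.11 -1.87]
[[ 0.57077287  0.20688135  0.1       ]
 [ 0.78609062 -0.1523218   0.1       ]
 [ 0.79165165 -0.02844572  0.1       ]
 [ 0.49464485  0.41092751  0.1       ]]
```

Call:
jog_arm:
  increments:
    - [0,0,0.43,0,0,0,1]
    - [0,0,0,-0.2,1,0,1]
    - [0,0,0,-0.2,1,0,1]
    - [0,0,0,-0.2,1,0,1]
    - [0,0,0,-0.2,1,0,1]

```text
clock: 1.77
ee_pos: [0.3042, 0.5275, 0.2261]
ee_rot: [[0.607, 0.794, -0.001], [0.794, -0.607, -0.001], [-0.001, 0.0, -1.0]]
contact_force: [-0.1, -0.4, 0.2]
width: 0.998
gripper_force: 0.0
```

Call:
jog_arm:
  increments:
    - [0,0,0,-0.2,1,0,1]
    - [0,0,0,-0.2,1,0,1]
    - [0,0,0,-0.2,1,0,1]
    - [0,0,0,-0.2,1,0,1]
    - [0,0,0,-0.2,1,0,1]

```text
clock: 2.18
ee_pos: [0.3884, 0.4315, 0.2263]
ee_rot: [[0.608, 0.794, -0.001], [0.794, -0.608, -0.001], [-0.001, -0.0, -1.0]]
contact_force: [-0.1, 0.1, -0.2]
width: 1.001
gripper_force: 0.0
```

Call:
jog_arm:
  increments:
    - [0,0,0,-0.2,1,0,1]
    - [0,0,0,-0.2,1,0,1]
    - [0,0,0,-0.2,1,0,1]
    - [0,0,0,-0.2,1,0,1]
    - [0,0,0,-0.2,1,0.5,1]

```text
clock: 2.6
ee_pos: [0.4739, 0.3369, 0.2161]
ee_rot: [[0.608, 0.794, 0.003], [0.794, -0.608, 0.002], [0.004, 0.001, -1.0]]
contact_force: [1.0, 0.6, 0.7]
width: 1.002
gripper_force: 0.0
```

Call:
jog_arm:
  increments:
    - [0,0,0,-0.2,1,0.5,1]
    - [0,0,0,-0.2,1,0.5,1]
    - [0,0,0,-0.2,1,0.5,1]
    - [0,0,0,-0.2,1,0.5,1]
    - [0,0,0,-0.2,1,0.5,1]

```text
clock: 3.02
ee_pos: [0.5564, 0.24, 0.1507]
ee_rot: [[0.608, 0.794, -0.001], [0.794, -0.608, -0.0], [-0.001, -0.0, -1.0]]
contact_force: [0.6, -0.5, 0.2]
width: 1.0
gripper_force: 0.0
```

```bash
python3 - <<'E'
from h import *
togo([.5724,.2163,.054],52.2)
for n in("side","top"): cv2.imwrite(f"pics/{n}1.png",viewer.snapshot(n)[:,:,::-1])
t=cv2.imread("pics/top1.png");s=cv2.imread("pics/side1.png")
f=lambda i,u,v,w:cv2.resize(np.clip(i[v-w:v+w,u-w:u+w]*1.8,0,255).astype('uint8'),(400,400),interpolation=cv2.INTER_CUBIC)
cv2.imwrite("pics/crop1.png",np.hstack([f(s,219,175,35),f(t,215,215,50)]))
E
```

```text
t 3.0167 pos [0.5564 0.24   0.1507] yaw 52.57 tilt [-0.0008 -0.0003]
turn [-0.003  0.006  0.053] shift [-0.362  1.088  3.868] after turn [-0.357  1.089  3.868] w 0.9998 F [ 0.6  -0.51  0.23] g 0.0 q [-0.54  0.47  0.11  1.75 -0.06  0.93 -1.05]
```

View pics/crop1.png

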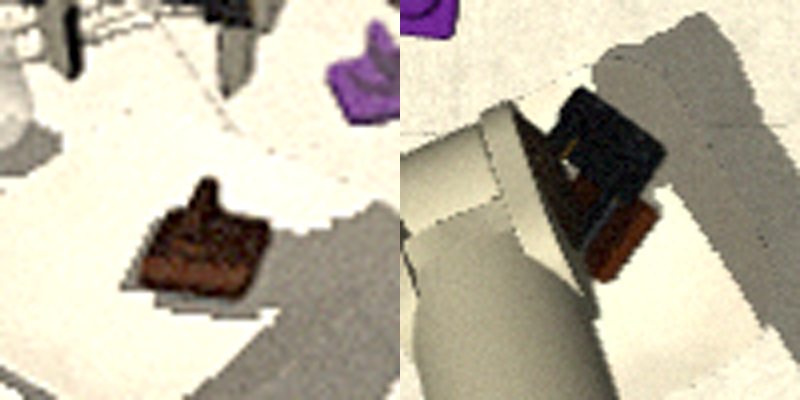

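The side crop shows the fingers open, up and left of the cap. The bar top is at side pixel (220,171). Next I'll centre on it and descend.

Call:
jog_arm:
  increments:
    - [0,0,0.05,-0.36,0.6,0,1]
    - [0,0,0,0,0.49,0.5,1]
    - [0,0,0,0,0,0.8,1]
    - [0,0,0,0,0,0.8,1]
    - [0,0,0,0,0,0.8,1]

```text
clock: 3.53
ee_pos: [0.572, 0.2179, 0.0786]
ee_rot: [[0.613, 0.79, 0.0], [0.79, -0.613, 0.001], [0.001, -0.0, -1.0]]
contact_force: [-0.1, 0.2, 0.7]
width: 0.998
gripper_force: 0.0
```

Call:
jog_arm:
  increments:
    - [0,0,0,0,0,0.5,1]
    - [0,0,0,0,0,0.3,1]
    - [0,0,0,0,0,0.12,1]
    - [0,0,0,0,0,0,1]
    - [0,0,0,0,0,0,1]

```text
clock: 3.95
ee_pos: [0.5727, 0.2178, 0.057]
ee_rot: [[0.613, 0.79, 0.001], [0.79, -0.613, 0.001], [0.001, 0.001, -1.0]]
contact_force: [0.3, 0.2, 0.0]
width: 0.999
gripper_force: 0.0
```

```bash
python3 - <<'E'
from h import *
togo([.5724,.2163,.054],52.2)
print(proj("side",[[.5724,.2163,.0765],[.5724,.2163,.051]]))
cv2.imwrite("pics/side2.png",viewer.snapshot("side")[:,:,::-1])
s=cv2.imread("pics/side2.png")
f=lambda i,u,v,w:cv2.resize(np.clip(i[v-w:v+w,u-w:u+w]*1.8,0,255).astype('uint8'),(500,500),interpolation=cv2.INTER_CUBIC)
cv2.imwrite("pics/crop2.png",f(s,219,175,25))
E
```

```text
t 3.95 pos [0.5727 0.2178 0.057 ] yaw 52.22 tilt [0.0011 0.0006]
turn [ 0.004 -0.009  0.003] shift [-0.056  0.026  0.12 ] after turn [-0.056  0.026  0.12 ] w 0.9987 F [0.25 0.22 0.02] g 0.0 q [-0.48  0.61  0.1   1.78 -0.09  0.76 -1.  ]
[[218.90331476 173.83949601]
 [219.44157438 179.45217255]]
```

View pics/crop2.png

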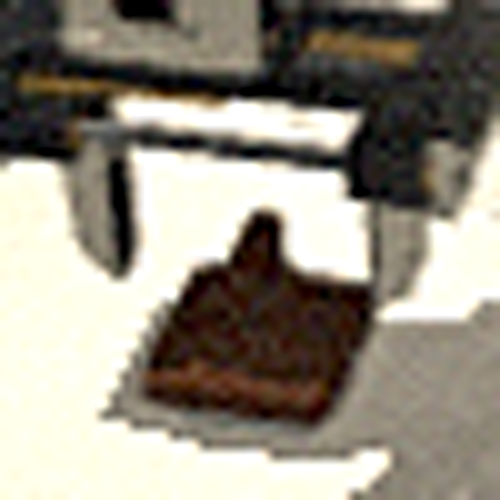

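The fingers straddle the bar evenly: inner edges at crop x of about 130 and 375, bar at about 262. Closing.

Call:
jog_arm:
  increments:
    - [0,0,0,0,0,0.06,-1]
    - [0,0,0,0,0,0,-1]
    - [0,0,0,0,0,0,-1]
    - [0,0,0,0,0,0,-1]
    - [0,0,0,0,0,0,-1]
  force: 30

```text
clock: 4.42
ee_pos: [0.5723, 0.2174, 0.0549]
ee_rot: [[0.613, 0.79, 0.0], [0.79, -0.613, 0.0], [0.0, 0.0, -1.0]]
contact_force: [-0.5, -0.6, 0.0]
width: 0.685
gripper_force: 0.0
```

Call:
jog_arm:
  increments:
    - [0,0,0,0,0,0,-1]
    - [0,0,0,0,0,0,-1]
    - [0,0,0,0,0,0,-1]
    - [0,0,0,0,0,0,-1]
    - [0,0,0,0,0,0,-1]

```text
clock: 4.83
ee_pos: [0.5722, 0.2173, 0.0547]
ee_rot: [[0.613, 0.79, -0.0], [0.79, -0.613, -0.0], [-0.0, -0.0, -1.0]]
contact_force: [-0.7, -0.1, 0.9]
width: 0.321
gripper_force: 0.0
```

Call:
jog_arm:
  increments:
    - [0,0,0,0,0,0,-1]
    - [0,0,0,0,0,0,-1]
    - [0,0,0,0,0,0,-1]
    - [0,0,0,0,0,0,-1]
    - [0,0,0,0,0,0,-1]

```text
clock: 5.25
ee_pos: [0.5723, 0.2173, 0.0547]
ee_rot: [[0.613, 0.79, 0.0], [0.79, -0.613, -0.0], [0.0, 0.0, -1.0]]
contact_force: [-0.6, -0.6, -0.2]
width: 0.159
gripper_force: 30.0
```

Call:
jog_arm:
  increments:
    - [0,0,0,0,0,0,-1]
    - [0,0,0,0,0,-0.2,-1]
    - [0,0,0,0,0,-0.5,-1]
    - [0,0,0,0,0,-1,-1]
    - [0,0,0,0,0,-1,-1]

```text
clock: 5.67
ee_pos: [0.5708, 0.217, 0.1225]
ee_rot: [[0.613, 0.79, -0.003], [0.79, -0.613, -0.001], [-0.003, -0.002, -1.0]]
contact_force: [0.1, -0.2, -1.6]
width: 0.159
gripper_force: 30.0
```

```bash
python3 - <<'E'
from h import *
togo([.532,-.225,.22],5.8)
E
```

```text
t 5.6667 pos [0.5708 0.217  0.1225] yaw 52.21 tilt [-0.003  -0.0011]
turn [-4.000e-03  2.700e-02  6.751e+00] shift [-14.934   9.599  -3.875] after turn [-3.332 17.432 -3.899] w 0.1589 F [ 0.07 -0.23 -1.6 ] g 29.99869465827942 q [-0.49  0.52  0.11  1.75 -0.07  0.88 -1.01]
```

Gripped at 15 mm width. Now raising, turning and carrying it.

Call:
jog_arm:
  increments:
    - [0,0,0.4,0,0,-0.8,-1]
    - [0,0,0.8,0,0,-0.8,-1]
    - [0,0,0.95,0,0,-0.8,-1]
    - [0,0,0.95,0,0,-0.8,-1]
    - [0,0,0.95,0,0,-0.7,-1]

```text
clock: 6.08
ee_pos: [0.572, 0.2175, 0.2221]
ee_rot: [[0.913, 0.407, 0.001], [0.407, -0.913, 0.001], [0.001, -0.001, -1.0]]
contact_force: [-0.8, 1.0, -2.6]
width: 0.161
gripper_force: 30.0
```

Call:
jog_arm:
  increments:
    - [0,0,0.95,0,0,0,-1]
    - [0,0,0.95,0,0,0,-1]
    - [0,0,0.6,0,0,0,-1]
    - [0,0,0.2,-0.1,0.4,0,-1]
    - [0,0,0,-0.15,0.75,0,-1]

```text
clock: 6.5
ee_pos: [0.5682, 0.1906, 0.2201]
ee_rot: [[0.994, 0.106, -0.0], [0.106, -0.994, 0.002], [-0.0, -0.002, -1.0]]
contact_force: [0.3, 0.9, -2.9]
width: 0.162
gripper_force: 30.0
```

Call:
jog_arm:
  increments:
    - [0,0,0,-0.2,1,0,-1]
    - [0,0,0,-0.2,1,0,-1]
    - [0,0,0,-0.2,1,0,-1]
    - [0,0,0,-0.2,1,0,-1]
    - [0,0,0,-0.2,1,0,-1]

```text
clock: 6.92
ee_pos: [0.556, 0.0592, 0.2202]
ee_rot: [[0.995, 0.102, -0.0], [0.102, -0.995, 0.0], [-0.0, -0.0, -1.0]]
contact_force: [-0.3, -0.8, -2.9]
width: 0.16
gripper_force: 30.0
```

Call:
jog_arm:
  increments:
    - [0,0,0,-0.2,1,0,-1]
    - [0,0,0,-0.2,1,0,-1]
    - [0,0,0,-0.2,1,0,-1]
    - [0,0,0,-0.2,1,0,-1]
    - [0,0,0,-0.2,1,0,-1]

```text
clock: 7.33
ee_pos: [0.5436, -0.0675, 0.2202]
ee_rot: [[0.995, 0.102, -0.0], [0.102, -0.995, 0.0], [-0.0, -0.0, -1.0]]
contact_force: [0.0, -0.0, -3.5]
width: 0.16
gripper_force: 30.0
```

Call:
jog_arm:
  increments:
    - [0,0,0,-0.2,1,0,-1]
    - [0,0,0,-0.2,1,0,-1]
    - [0,0,0,-0.2,1,0,-1]
    - [0,0,0,-0.2,1,0,-1]
    - [0,0,0,-0.15,0.7,0,-1]

```text
clock: 7.75
ee_pos: [0.5313, -0.1885, 0.2203]
ee_rot: [[0.995, 0.1, -0.0], [0.1, -0.995, -0.001], [-0.0, 0.001, -1.0]]
contact_force: [1.5, -0.9, -2.6]
width: 0.161
gripper_force: 30.0
```

```bash
python3 - <<'E'
from h import *
togo([.532,-.225,.17],5.8)
E
```

```text
t 7.75 pos [ 0.5313 -0.1885  0.2203] yaw 5.73 tilt [-0.0002 -0.0008]
turn [ 0.007  0.002 -0.01 ] shift [-0.117  1.456  2.014] after turn [-0.119  1.457  2.013] w 0.1609 F [ 1.46 -0.87 -2.64] g 29.99915510416031 q [-0.08  0.34  0.46  1.8  -0.18  1.03 -1.02]
```

Call:
jog_arm:
  increments:
    - [0,0,0,-0.1,0.8,0.4,-1]
    - [0,0,0,0,0.65,0.6,-1]
    - [0,0,0,0,0,0.6,-1]
    - [0,0,0,0,0,0.4,-1]
    - [0,0,0,0,0,0,-1]

```text
clock: 8.17
ee_pos: [0.5318, -0.2206, 0.1676]
ee_rot: [[0.995, 0.101, -0.004], [0.101, -0.995, 0.002], [-0.004, -0.002, -1.0]]
contact_force: [-0.8, 1.2, -3.7]
width: 0.162
gripper_force: 30.0
```

Call:
jog_arm:
  increments:
    - [0,0,0,0,0,0,-1]
    - [0,0,0,0,0,0,-1]

```text
clock: 8.33
ee_pos: [0.5346, -0.2207, 0.1705]
ee_rot: [[0.995, 0.103, 0.001], [0.103, -0.995, 0.0], [0.001, -0.0, -1.0]]
contact_force: [0.2, -0.8, -3.3]
width: 0.16
gripper_force: 30.0
```

```bash
python3 - <<'E'
from h import *
togo([.532,-.225,.17],5.8)
for n in("side","top"): cv2.imwrite(f"pics/{n}3.png",viewer.snapshot(n)[:,:,::-1])
t=cv2.imread("pics/top3.png");s=cv2.imread("pics/side3.png")
f=lambda i,u,v,w:cv2.resize(np.clip(i[v-w:v+w,u-w:u+w]*1.8,0,255).astype('uint8'),(400,400),interpolation=cv2.INTER_CUBIC)
cv2.imwrite("pics/crop3.png",np.hstack([f(s,264,255,35),f(t,357,225,30)]))
E
```

```text
t 8.3333 pos [ 0.5346 -0.2207  0.1705] yaw 5.89 tilt [0.0009 0.0002]
turn [-0.001 -0.008  0.013] shift [-0.119  0.159  0.02 ] after turn [-0.119  0.16   0.02 ] w 0.1597 F [ 0.19 -0.85 -3.26] g 29.999025464057922 q [-0.01  0.43  0.45  1.81 -0.23  0.95 -0.93]
```

View pics/crop3.png

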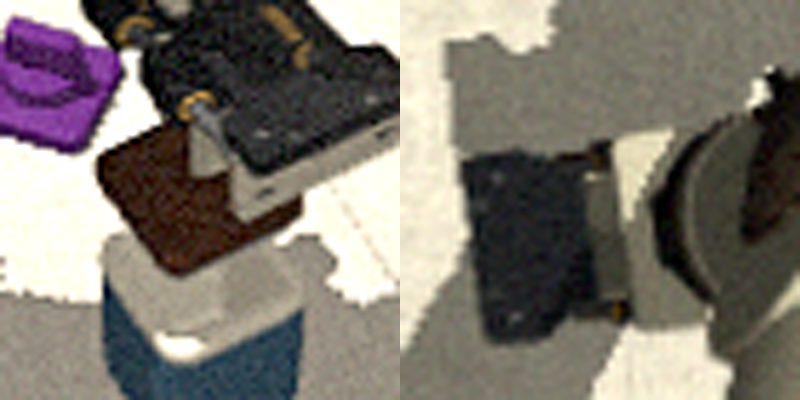

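```bash
python3 - <<'E'
from h import *
s=cv2.imread("pics/side3.png").astype(int)
m=((s[...,2]<75)&(s[...,2]>s[...,0]*1.5)&(s[...,2]>18)); w=np.zeros_like(m);w[235:272,242:284]=1
n,l,st,_=cv2.connectedComponentsWithStats((m&w).astype('uint8')); k=1+st[1:,4].argmax(); print(st[k])
m=(l==k)
# lower boundary per column (edge half a pixel below last pixel), left boundary per row
S=sense();p=np.array(S["ee_pos"]);R=np.array(S["ee_rot"])
def tool(uv,z): return ((onz("side",uv,z)-p)@R)[:,:2]*1000
low=[(u,np.where(m[:,u])[0].max()+.5) for u in range(242,284) if m[:,u].any()]
print("underside plane, lower edge"); print(np.c_[low,tool(low,p[2]-.0307)].round(1)[::2])
E
```

```text
[246 242  36  26 410]
underside plane, lower edge
[[246.  247.5 -29.  -41.6]
 [248.  254.5 -36.1 -19.1]
 [250.  257.5 -36.6  -8.3]
 [252.  257.5 -32.3  -5.7]
 [254.  262.5 -36.   10.3]
 [256.  265.5 -36.5  20.7]
 [258.  267.5 -35.5  28.4]
 [260.  267.5 -31.3  30.9]
 [262.  267.5 -27.2  33.4]
 [264.  264.5 -18.2  28.3]
 [266.  264.5 -14.   30.8]
 [268.  263.5  -8.2  30.8]
 [270.  262.5  -2.4  30.8]
 [272.  261.5   3.5  30.7]
 [274.  260.5   9.4  30.7]
 [276.  259.5  15.4  30.7]
 [278.  259.5  19.6  33.3]
 [280.  256.5  29.1  28. ]]
```

```bash
python3 - <<'E'
from h import *
def run(f,p,yaw,zu,box,name):
    s=cv2.imread(f).astype(int); r=s[...,2]
    a=np.deg2rad(yaw);G=np.array([[np.cos(a),np.sin(a)],[np.sin(a),-np.cos(a)]])
    u0,u1,v0,v1=box
    big=cv2.resize(s[v0:v1,u0:u1].astype(np.float32),None,fx=8,fy=8,interpolation=cv2.INTER_CUBIC)
    d=(big[...,2]<68)&(big[...,2]>1.25*big[...,0])
    n,l,st,_=cv2.connectedComponentsWithStats(d.astype('uint8'));m=l==1+st[1:,4].argmax()
    uv=[]
    for c in range(0,big.shape[1],8):
        if m[:,c].any(): uv.append(((c+.5)/8-.5+u0,(np.where(m[:,c])[0].max()+1)/8-.5+v0))
    P=(onz("side",uv,zu)[:,:2]-p)@G*1000
    L=P[(P[:,1]>-22)&(P[:,1]<22)&(P[:,0]<-30)];Q=P[(P[:,0]>-22)&(P[:,0]<28)&(P[:,1]>22)]
    print(name,"x edge",np.median(L[:,0]).round(1),len(L),L[:,0].std().round(1),"y edge",np.median(Q[:,1]).round(1),len(Q),Q[:,1].std().round(1))
run("pics/side0.png",[.5722,.2173],52.2,.024,(200,238,165,205),"plate")
run("pics/side3.png",[.5346,-.2207],5.89,.1398,(240,288,235,275),"held")
E
```

```text
plate x edge -34.4 12 0.8 y edge 34.6 4 1.0
held x edge -36.4 9 0.6 y edge 32.8 17 0.3
```

Call:
jog_arm:
  increments:
    - [0,0,0,-0.06,0.2,0.2,-1]
    - [0,0,0,0,0,0.4,-1]
    - [0,0,0,0,0,0.3,-1]
    - [0,0,0,0,0,0,-1]
    - [0,0,0,0,0,0,-1]

```text
clock: 8.85
ee_pos: [0.5322, -0.226, 0.146]
ee_rot: [[0.995, 0.101, -0.002], [0.101, -0.995, 0.001], [-0.002, -0.001, -1.0]]
contact_force: [-0.2, 0.6, -2.4]
width: 0.154
gripper_force: 30.0
```

```bash
python3 - <<'E'
from h import *
togo([.5335,-.2258,.1297],5.8)
E
```

```text
t 8.85 pos [ 0.5322 -0.226   0.146 ] yaw 5.8 tilt [-0.0023  0.0007]
turn [-0.008  0.019 -0.   ] shift [ 0.054 -0.004  0.653] after turn [ 0.053 -0.004  0.653] w 0.1539 F [-0.25  0.57 -2.41] g 29.998829662799835 q [ 0.01  0.46  0.44  1.83 -0.25  0.91 -0.9 ]
```

Call:
jog_arm:
  increments:
    - [0,0,0,0.03,0,0,-1]
    - [0,0,0,0,0,0.1,-1]
    - [0,0,0,0,0,0.1,-1]
    - [0,0,0,0,0,0.1,-1]
    - [0,0,0,0,0,0,-1]

```text
clock: 9.27
ee_pos: [0.5335, -0.2262, 0.1392]
ee_rot: [[0.995, 0.101, -0.001], [0.101, -0.995, 0.0], [-0.001, -0.0, -1.0]]
contact_force: [-0.7, -0.5, -3.0]
width: 0.16
gripper_force: 30.0
```

```bash
python3 - <<'E'
from h import *
togo([.5335,-.2258,.1297],5.8)
E
```

```text
t 9.2667 pos [ 0.5335 -0.2262  0.1392] yaw 5.81 tilt [-0.0008  0.0003]
turn [-0.003  0.006  0.001] shift [ 0.002 -0.014  0.378] after turn [ 0.002 -0.014  0.378] w 0.16 F [-0.73 -0.46 -2.99] g 29.99910682439804 q [ 0.01  0.47  0.44  1.83 -0.25  0.89 -0.9 ]
```

Call:
jog_arm:
  increments:
    - [0,0,0,0,0,0.06,-1]
    - [0,0,0,0,0,0.06,-1]
    - [0,0,0,0,0,0.06,-1]
    - [0,0,0,0,0,0,-1]
    - [0,0,0,0,0,0,-1]

```text
clock: 9.68
ee_pos: [0.5337, -0.2263, 0.1351]
ee_rot: [[0.995, 0.101, -0.0], [0.101, -0.995, 0.0], [-0.0, -0.0, -1.0]]
contact_force: [0.1, -0.6, -2.5]
width: 0.161
gripper_force: 30.0
```

Call:
jog_arm:
  increments:
    - [0,0,0,0,0,0.04,-1]
    - [0,0,0,0,0,0.04,-1]
    - [0,0,0,0,0,0.04,-1]
    - [0,0,0,0,0,0,-1]
    - [0,0,0,0,0,0,-1]

```text
clock: 10.1
ee_pos: [0.5337, -0.2263, 0.1321]
ee_rot: [[0.995, 0.101, -0.0], [0.101, -0.995, 0.0], [-0.0, -0.0, -1.0]]
contact_force: [0.6, 0.6, -2.2]
width: 0.161
gripper_force: 30.0
```

Call:
jog_arm:
  increments:
    - [0,0,0,0,0,0.04,-1]
    - [0,0,0,0,0,0.04,-1]
    - [0,0,0,0,0,0.02,-1]
    - [0,0,0,0,0,0,-1]
    - [0,0,0,0,0,0,-1]

```text
clock: 10.52
ee_pos: [0.5339, -0.2264, 0.1298]
ee_rot: [[0.995, 0.101, 0.0], [0.101, -0.995, -0.0], [0.0, 0.0, -1.0]]
contact_force: [-0.5, 0.2, -1.1]
width: 0.162
gripper_force: 30.0
```

```bash
python3 - <<'E'
from h import *
togo([.5335,-.2258,.1297],5.8)
E
```

```text
t 10.5167 pos [ 0.5339 -0.2264  0.1298] yaw 5.8 tilt [ 0.0002 -0.    ]
turn [ 0.    -0.002 -0.   ] shift [-0.014 -0.025  0.004] after turn [-0.014 -0.025  0.004] w 0.162 F [-0.47  0.19 -1.13] g 29.999171197414398 q [ 0.02  0.49  0.43  1.84 -0.26  0.87 -0.89]
```

Call:
jog_arm:
  increments:
    - [0,0,0,0,0,0.03,-1]
    - [0,0,0,0,0,0.02,-1]
    - [0,0,0,0,0,0,-1]
    - [0,0,0,0,0,0,-1]

```text
clock: 10.85
ee_pos: [0.5341, -0.2265, 0.1293]
ee_rot: [[0.995, 0.101, 0.001], [0.101, -0.995, 0.0], [0.001, -0.0, -1.0]]
contact_force: [-2.6, 0.8, 5.6]
width: 0.16
gripper_force: 30.0
```

```bash
python3 - <<'E'
from h import *
togo([.5335,-.2258,.1297],5.8)
cv2.imwrite("pics/side4.png",viewer.snapshot("side")[:,:,::-1])
s=cv2.imread("pics/side4.png")
cv2.imwrite("pics/crop4.png",cv2.resize(np.clip(s[235:305,229:299]*2.2,0,255).astype('uint8'),(560,560),interpolation=cv2.INTER_CUBIC))
E
```

```text
t 10.85 pos [ 0.5341 -0.2265  0.1293] yaw 5.8 tilt [0.0007 0.0001]
turn [-0.001 -0.006 -0.   ] shift [-0.02  -0.028 -0.018] after turn [-0.02  -0.028 -0.018] w 0.16 F [-2.61  0.82  5.64] g 30.00066876411438 q [ 0.02  0.49  0.43  1.84 -0.26  0.87 -0.89]
```

View pics/crop4.png

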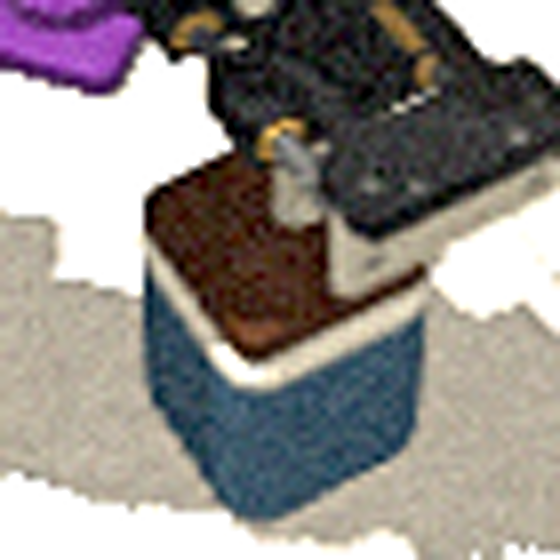

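Cap, flange and jar rim are flush and level: the rim is even round the cap's near corner, at crop (255,360). The sieve is seated with about 7 N of press. Now I'll ease off the press and turn 45° anticlockwise.

Call:
jog_arm:
  increments:
    - [0,0,0,0,0,-0.02,-1]
    - [0,0,0,0,0,0,-1]
    - [0,0,0,0,0,0,-1]

```text
clock: 11.15
ee_pos: [0.534, -0.2265, 0.1293]
ee_rot: [[0.995, 0.101, 0.001], [0.101, -0.995, -0.0], [0.0, 0.0, -1.0]]
contact_force: [-0.9, 1.2, 3.6]
width: 0.159
gripper_force: 30.0
```

Call:
jog_arm:
  increments:
    - [0,0,-0.3,0,0,0,-1]
    - [0,0,-0.5,0,0,0,-1]
    - [0,0,-0.5,0,0,0,-1]
    - [0,0,-0.5,0,0,0,-1]
    - [0,0,-0.5,0,0,0,-1]

```text
clock: 11.57
ee_pos: [0.5343, -0.2265, 0.1293]
ee_rot: [[0.929, 0.371, 0.001], [0.371, -0.929, -0.0], [0.001, 0.001, -1.0]]
contact_force: [1.1, 0.6, 1.6]
width: 0.158
gripper_force: 30.0
```

```bash
python3 - <<'E'
from h import *
togo([.5335,-.2258,.1297],50.8); print(sense()["moment"])
E
```

```text
t 11.5667 pos [ 0.5343 -0.2265  0.1293] yaw 21.78 tilt [ 0.001  -0.0003]
turn [ 0.007 -0.006 -4.221] shift [-0.021 -0.038 -0.017] after turn [ 0.    -0.044 -0.017] w 0.1585 F [1.1  0.61 1.64] g 30.003973245620728 q [ 0.07  0.48  0.37  1.84 -0.22  0.87 -0.65]
[ 0.01564264  0.17114432 -0.06249279]
```

Call:
jog_arm:
  increments:
    - [0,0,-0.6,0,0,0,-1]
    - [0,0,-0.6,0,0,0,-1]
    - [0,0,-0.6,0,0,0,-1]
    - [0,0,-0.6,0,0,0,-1]
    - [0,0,-0.6,0,0,0,-1]

```text
clock: 11.98
ee_pos: [0.5343, -0.2265, 0.1293]
ee_rot: [[0.738, 0.675, 0.001], [0.675, -0.738, -0.0], [0.001, 0.001, -1.0]]
contact_force: [0.3, 1.7, 3.0]
width: 0.157
gripper_force: 30.0
```

Call:
jog_arm:
  increments:
    - [0,0,-0.6,0,0,0,-1]
    - [0,0,-0.5,0,0,0,-1]
    - [0,0,0,0,0,0,-1]
    - [0,0,0,0,0,0,-1]

```text
clock: 12.32
ee_pos: [0.5343, -0.2265, 0.1293]
ee_rot: [[0.647, 0.763, 0.001], [0.763, -0.647, -0.0], [0.001, 0.001, -1.0]]
contact_force: [0.6, 0.7, 4.0]
width: 0.16
gripper_force: 30.0
```

```bash
python3 - <<'E'
from h import *
togo([.5335,-.2258,.1297],50.8); print(sense()["moment"])
cv2.imwrite("pics/side5.png",viewer.snapshot("side")[:,:,::-1])
s=cv2.imread("pics/side5.png")
cv2.imwrite("pics/crop5.png",cv2.resize(np.clip(s[235:305,229:299]*2.2,0,255).astype('uint8'),(560,560),interpolation=cv2.INTER_CUBIC))
E
```

```text
t 12.3167 pos [ 0.5343 -0.2265  0.1293] yaw 49.7 tilt [ 0.001  -0.0002]
turn [ 0.008 -0.004 -0.16 ] shift [ 0.002 -0.043 -0.017] after turn [ 0.003 -0.043 -0.017] w 0.1601 F [0.56 0.72 4.  ] g 30.002191364765167 q [ 0.16  0.47  0.25  1.83 -0.15  0.86 -0.22]
[-0.01879101  0.14161305  0.06707552]
```

View pics/crop5.png

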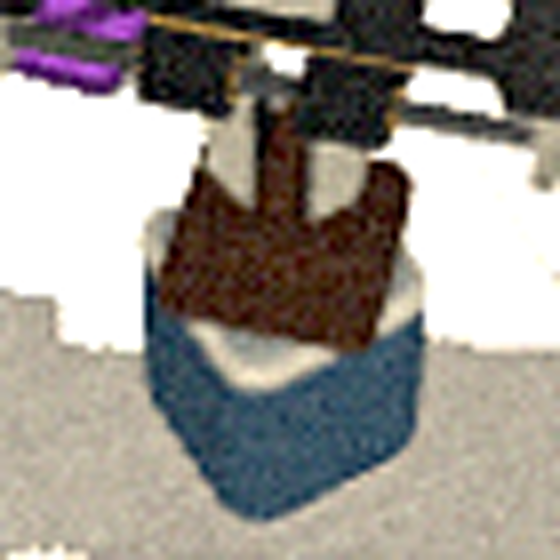

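The cap stands cornerwise, with the steel flange corner showing over the rim at crop (240,345) and the jar unmoved. Now lifting gently while watching the weight.

Call:
jog_arm:
  increments:
    - [0,0,0,0,0,-0.04,-1]
    - [0,0,0,0,0,-0.04,-1]
    - [0,0,0,0,0,-0.04,-1]
    - [0,0,0,0,0,-0.04,-1]
    - [0,0,0,0,0,0,-1]

```text
clock: 12.78
ee_pos: [0.5337, -0.2263, 0.1329]
ee_rot: [[0.646, 0.764, -0.0], [0.764, -0.646, 0.0], [-0.0, -0.0, -1.0]]
contact_force: [0.6, -1.1, -1.1]
width: 0.159
gripper_force: 30.0
```

```bash
python3 - <<'E'
from h import *
togo([.5343,-.2265,.27],50)
E
```

```text
t 12.7833 pos [ 0.5337 -0.2263  0.1329] yaw 49.79 tilt [-0.0004  0.0001]
turn [-0.003  0.002 -0.03 ] shift [ 0.009  0.024 -5.486] after turn [ 0.01   0.026 -5.486] w 0.1591 F [ 0.6 -1.1 -1.1] g 29.99921053647995 q [ 0.15  0.46  0.26  1.83 -0.15  0.87 -0.22]
```

Call:
jog_arm:
  increments:
    - [0,0,0,0,0,-0.06,-1]
    - [0,0,0,0,0,-0.06,-1]
    - [0,0,0,0,0,-0.06,-1]
    - [0,0,0,0,0,0,-1]

```text
clock: 13.12
ee_pos: [0.5341, -0.2265, 0.1379]
ee_rot: [[0.646, 0.764, 0.001], [0.764, -0.646, -0.0], [0.0, 0.001, -1.0]]
contact_force: [-0.0, 0.6, -2.0]
width: 0.159
gripper_force: 30.0
```

Call:
jog_arm:
  increments:
    - [0,0,0,0,0,-0.1,-1]
    - [0,0,0,0,0,-0.1,-1]
    - [0,0,0,0,0,-0.1,-1]
    - [0,0,0,0,0,-0.1,-1]
    - [0,0,0,0,0,0,-1]

```text
clock: 13.53
ee_pos: [0.5343, -0.2265, 0.1482]
ee_rot: [[0.645, 0.764, 0.001], [0.764, -0.645, -0.0], [0.0, 0.001, -1.0]]
contact_force: [-0.2, 0.6, -1.9]
width: 0.16
gripper_force: 30.0
```

```bash
python3 - <<'E'
from h import *
F=[]
for i in range(8): im=viewer.snapshot("side"); F.append(sense()["contact_force"][2])
print(np.round(F,2),np.mean(F),sense()["ee_pos"])
cv2.imwrite("pics/crop6.png",cv2.resize(np.clip(im[225:305,224:304,::-1]*2.2,0,255).astype('uint8'),(560,560),interpolation=cv2.INTER_CUBIC))
E
```

```text
[-0.92 -1.63 -0.76 -2.12 -1.37 -1.44 -1.9  -1.75] -1.4857734714306017 [ 0.53372331 -0.22629531  0.14730712]
```

View pics/crop6.png

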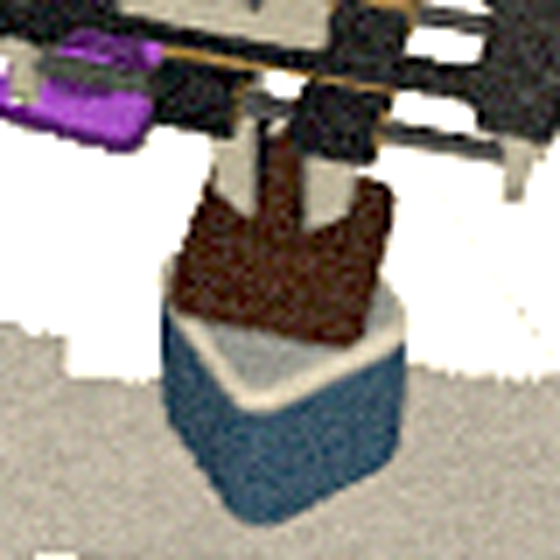

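The flange sits flush on the rim at crop (260,370) while the cap has risen 18 mm, and the mean force of 1.5 N is the cap alone. Lifting on.

Call:
jog_arm:
  increments:
    - [0,0,0,0,0,-0.2,-1]
    - [0,0,0,0,0,-0.4,-1]
    - [0,0,0,0,0,-0.5,-1]
    - [0,0,0,0,0,-0.5,-1]
    - [0,0,0,0,0,-0.6,-1]

```text
clock: 14.35
ee_pos: [0.5339, -0.2265, 0.2041]
ee_rot: [[0.645, 0.764, 0.001], [0.764, -0.645, -0.0], [0.0, 0.001, -1.0]]
contact_force: [-0.0, 1.0, -1.8]
width: 0.161
gripper_force: 30.0
```

Call:
jog_arm:
  increments:
    - [0,0,0,0,0,-0.6,-1]
    - [0,0,0,0,0,-0.6,-1]
    - [0,0,0,0,0,-0.5,-1]
    - [0,0,0,0,0,-0.3,-1]
    - [0,0,0,0,0,-0.1,-1]

```text
clock: 14.77
ee_pos: [0.5349, -0.2268, 0.2578]
ee_rot: [[0.645, 0.764, 0.004], [0.764, -0.645, -0.001], [0.002, 0.004, -1.0]]
contact_force: [0.2, -0.8, -1.1]
width: 0.164
gripper_force: 30.0
```

Call:
jog_arm:
  increments:
    - [0,0,0,0,0,0,-1]
    - [0,0,0,0,0,0,-1]
    - [0,0,0,0,0,0,-1]
    - [0,0,0,0,0,0,-1]
    - [0,0,0,0,0,0,-1]

```text
clock: 15.18
ee_pos: [0.5334, -0.2262, 0.2542]
ee_rot: [[0.645, 0.764, -0.001], [0.764, -0.645, 0.0], [-0.001, -0.001, -1.0]]
contact_force: [-0.7, 0.3, -1.0]
width: 0.158
gripper_force: 30.0
```

```bash
python3 - <<'E'
from h import *
im=viewer.snapshot("side"); togo([.5343,-.2265,.25],50)
cv2.imwrite("pics/side7.png",cv2.resize(np.clip(im[180:310,170:370,::-1]*2.,0,255).astype('uint8'),(800,520),interpolation=cv2.INTER_CUBIC))
E
```

```text
t 15.2333 pos [ 0.5335 -0.2262  0.2543] yaw 49.8 tilt [-0.0012  0.0003]
turn [-0.01   0.004 -0.029] shift [0.013 0.032 0.172] after turn [0.013 0.032 0.172] w 0.1591 F [-0.45 -0.37 -0.28] g 29.99911218881607 q [ 0.13  0.32  0.28  1.72 -0.1   1.11 -0.26]
```

View pics/side7.png

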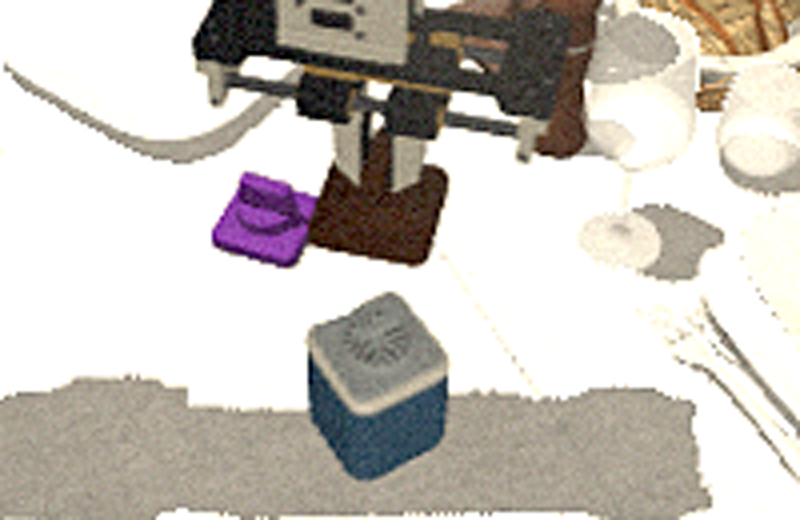

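The sieve sits flush in the jar at crop (378,345), and the cap is held level above it at crop (378,215), about 14 cm up. The mill and the wine glass are still standing. Handing in.

```bash
python3 -c "
from plant import workorder
print(workorder.sign_off())"
```

```text
the job is handed in; nothing more can be done
None
```

The job is handed in, but the hand-in returned no verdict: the sieve sits flush in the jar, and the unlocked cap is held upright and still about 14 cm above it, at 15 s of the 48 s allowed.

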